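Return the sample bottles to their spill trays beside the balance

ROBOT

A 7-joint arm with a two-finger parallel gripper is mounted at the origin on the work surface. World frame = base frame: x ahead of the robot, y to its left, z up, the work surface at z = 0. Lengths are in m, angles in rad, forces in N, time in s.
With the tool pointing down it reaches from about 0.425 to 0.925 m from the base axis. Payload 6.8 kg.
Tool frame: the origin (TCP) lies at the very end of the fingers, on their centre line; the grasp point (between the pads) lies 19 mm behind it; z points along the fingers, y is the line along which they close (so a half turn about z gives the same grasp; the last joint's range is limited). The gripper opens to 85 mm and grips with 20 to 120 N. Pads are 22 mm wide; open, the fingers measure 114 mm over their backs; the gripper's body (76 mm by 85 mm) begins 54 mm behind the grasp point. The pads swing forward as they close: fully open they stand 13 mm farther back than shut.
Start: joints at [-1.295, 0.477, 0.022, 1.555, -0.011, 1.109, -0.083], TCP at [0.253, 0.626, 0.231] pointing down, gripper open.
Joint ranges: [-2.96, 2.96], [-0.34, 2.1], [-1.41, 1.46], [0.24, 2.44], [-1.37, 4.51], [0.17, 1.92], [-2.96, 2.96]. Speed limits (rad/s): [2.39, 2.39, 3.14, 3.14, 3.14, 3.14, 3.14].

INTERFACE

Orientations are given as a rotation vector (axis times angle).
In Python, from bench import monitor, optics, r gives the robot as it stands.
- The arm moves only by the shell command python3 -m crank 'ROWS' [OPENING] [FORCE]. ROWS is JSON, a list of rows, each a list of 2 entries, a list of its own where there are three numbers: the shift along the tool's x, y, z in cm, then the turn, a rotation vector about the tool's x, y, z in rad. A call has 1 to 5 rows; each row shifts and turns the commanded pose from where the row before left it, along the tool's axes as they then stand; what a row does not reach is not made up. A row lasts 1/10 s, in which the tool goes at most 50 mm and 8.59 degrees, less where a joint would pass 70% of its speed; a pose out of reach is approached as far as the arm can. A call is refused whole if a number of a shift passes 5 or a number of a turn 0.15, either way. A call with a gripper value outside its range is refused whole. OPENING is the finger opening in cm, from 0 to 8.54, set as the call begins (- or left out, the last holds). The fingers move at their own pace and stop on an object; FORCE is the grip in N (left out, the last holds). Time passes only in rows, so rows that do not move let the fingers close. It gives the time, the measured TCP pose, the force, the opening and the grip force at its end, in the units of the state.
- monitor.get_obs(): the state, without advancing time (a new reading comes with each control period).
- optics.grab_frame(name): name is "scene" or "top"; returns (picture, depth): 420x560x3 uint8, red, green, blue; 420x560 float32, m along the optical axis (not along the pixel's ray), 0 where there is no reading.
- optics.camera_model(name): a dict with "vertical_fov" (degrees; the focal length in pixels is half the picture's height over the tangent of half this angle, whatever the lens; pixels are square), "cx", "cy" (the principal point, pixels), "R" (3x3) and "t" (3): a world point X has camera coordinates R X + t. Camera axes: x right, y down, z forward; pixel columns grow to the right and rows downward; lengths in m; the calibration is good to about 2 mm. A picture is of the moment at which its call begins. camera_model takes no time and is no camera call.
- r.hand_in(): hands the job in; it is judged then, once.
The state is a dict: "clock": time; "joints": joint angles; "qvel": joint speeds; "tau": joint torques, N m; "tcp_pos": TCP position; "orientation": TCP orientation; "contact_force": force on the tool from outside, world axes, zero at the start; "moment": the same for the moment, N m; "grip_width": finger opening in m; "gripper_force": force on a finger pad.
Only numpy, scipy, OpenCV 4.12 (cv2) and the standard library are available. Lean on these libraries where they do the work, as an engineer would, in place of code of your own. Each camera call takes 0.05 s, during which the arm holds its last target. There are 200 camera calls.

TASK

Weighing is finished: put each of the four white sample bottles back into the spill tray whose shape and size match its foot (wide round, slim round, square, oblong), standing upright and flat on the tray's floor inside the lip. Set them down gently without letting them drop, never tip one over, and leave the small steel check weight and the amber vial standing where they are.

Things in the scene. Friction and masses are not known exactly. Their poses are not given: they have to be found in the camera images.
- bottle_wide_mid (a point): closed rigid white plastic sample bottle with a teal screw cap, loose, standing upright, about 180 g (may differ by a third). Its foot is round, 60 mm across; it is 80 mm tall, with straight sides up to 56 mm, then a shoulder and from 64 mm up a round cap 40 mm across. The point is its centre, on the upright axis 40 mm above its underside; z is up.
- bottle_slim_mid (a point): closed rigid white plastic sample bottle with a teal screw cap, loose, standing upright, about 90 g (may differ by a third). Its foot is round, 38 mm across; it is 80 mm tall, with straight sides up to 60 mm, then a shoulder and from 66 mm up a round cap 28 mm across. The point is its centre, on the upright axis 40 mm above its underside; z is up.
- bottle_square_mid (a point): closed rigid white plastic sample bottle with a teal screw cap, loose, standing upright, about 170 g (may differ by a third). Its foot is square, 50 by 50 mm (sides along its x and y); it is 80 mm tall, with straight sides up to 58 mm, then a shoulder and from 64 mm up a round cap 28 mm across. The point is its centre, on the upright axis 40 mm above its underside; z is up.
- bottle_oblong_mid (a point): closed rigid white plastic sample bottle with a teal screw cap, loose, standing upright, about 150 g (may differ by a third). Its foot is oblong, 66 mm along its x by 34 mm along its y; it is 80 mm tall, with straight sides up to 58 mm, then a shoulder and from 64 mm up a round cap 26 mm across. The point is its centre, on the upright axis 40 mm above its underside; z is up.
- tray_wide: the larger round dark grey spill tray, 88 mm across outside, 80 mm inside, fixed to the bench; floor 3 mm thick, lip 11 mm high over the bench and 4 mm thick. Origin: centre of its underside, on the bench; z is up.
- tray_slim: the smaller round dark grey spill tray, 66 mm across outside, 58 mm inside, fixed to the bench; floor 3 mm thick, lip 11 mm high over the bench and 4 mm thick. Origin: centre of its underside, on the bench; z is up.
- tray_square: the square dark grey spill tray, 78 by 78 mm outside, 70 by 70 mm inside, sides along its x and y, fixed to the bench; floor 3 mm thick, lip 11 mm high over the bench and 4 mm thick. Origin: centre of its underside, on the bench; z is up.
- tray_oblong: the oblong dark grey spill tray, 94 mm along its x by 62 mm along its y outside, 86 by 54 mm inside, fixed to the bench; floor 3 mm thick, lip 11 mm high over the bench and 4 mm thick. Origin: centre of its underside, on the bench; z is up.
- weight_mid (a point): small steel check weight with a knob on top, 24 mm across and 37 mm tall, standing loose on the bench (bystander). The point is its centre, 18.5 mm up.
- vial_mid (a point): small amber glass vial, 23 mm across and 42 mm tall, standing loose on the bench (bystander). The point is its centre, 21 mm up.
Mind the look-alikes: they are no part of the job. What is shaped like the part that bears bottle_wide_mid but yellow is not meant.

How it is judged:
At the end, for the whole second after the job is handed in: Each bottle stands upright (within 3.4 degrees) and still, its foot flat on the floor of its own matching tray (height within 4 mm), centred within 15 mm (horizontal distance between bottle_wide_mid and tray_wide below 0.015 m and z of bottle_wide_mid in the frame of tray_wide between 0.039 and 0.047 m and angle between each of bottle_wide_mid, bottle_slim_mid, bottle_square_mid, bottle_oblong_mid's own z axis and vertical below 0.06 rad and linear speed of each of bottle_wide, bottle_slim, bottle_square, bottle_oblong below 0.02 m/s and angular speed of each of bottle_wide, bottle_slim, bottle_square, bottle_oblong below 0.2 rad/s and horizontal distance between bottle_slim_mid and tray_slim below 0.015 m and z of bottle_slim_mid in the frame of tray_slim between 0.039 and 0.047 m and horizontal distance between bottle_square_mid and tray_square below 0.015 m and z of bottle_square_mid in the frame of tray_square between 0.039 and 0.047 m and horizontal distance between bottle_oblong_mid and tray_oblong below 0.015 m and z of bottle_oblong_mid in the frame of tray_oblong between 0.039 and 0.047 m); the robot touches nothing.
It fails at once if a sample bottle is tipped over (leans more than 40 degrees) (angle between any of bottle_wide_mid, bottle_slim_mid, bottle_square_mid, bottle_oblong_mid's own z axis and vertical above 0.7 rad).
It fails at once if a bottle is dropped or thrown: it moves faster than 0.65 m/s (a fall of about 20 mm) while the fingers do not hold it ((contact force between bottle_wide and the fingers below 0.1 N and linear speed of bottle_wide above 0.65 m/s) or (contact force between bottle_slim and the fingers below 0.1 N and linear speed of bottle_slim above 0.65 m/s) or (contact force between bottle_square and the fingers below 0.1 N and linear speed of bottle_square above 0.65 m/s) or (contact force between bottle_oblong and the fingers below 0.1 N and linear speed of bottle_oblong above 0.65 m/s)).
It fails at once if the check weight or the vial is pushed away (more than 30 mm) or knocked over (distance of any of weight_mid, vial_mid from where it was at the start of the episode above 0.03 m or angle between any of weight_mid, vial_mid's own z axis and vertical above 0.7 rad).
It also fails if it takes over 99 s, if anything falls off the work surface, if the arm or the gripper's body presses on something with over 40 N, if the wrist force passes 120 N, or if a joint passes its speed limit or range.

## Working session

There is one attempt and no reset: what is moved stays moved. The work goes in short steps, Python scripts to look and compute and a shell command to move; the robot and the scene stay as the last step left them, time stands still between calls to the robot, and variables do not carry over. Pictures are saved under pics/ and viewed, at most 14 in all, crops included, and the job is handed in when it is done.

```bash
ls; mkdir -p pics; python3 - <<'E'
from bench import monitor, optics, r
import cv2,numpy as np
print(monitor.get_obs())
for n in("top","scene"):
    p,d=optics.grab_frame(n); cv2.imwrite(f"pics/{n}0.png",p[:,:,::-1]); np.save(f"{n}0.npy",d); np.save(f"{n}0rgb.npy",p)
    print(n,optics.camera_model(n))
E
```

```text
pics
{'clock': 0.0, 'joints': array([-1.29508388,  0.47781635,  0.0223094 ,  1.55646791, -0.01150699,
        1.10929377, -0.08309509]), 'qvel': array([ 5.57765471e-04,  6.03898120e-04, -1.12976837e-03, -1.76709105e-03,
       -7.08343044e-04,  1.47650791e-03, -3.21899413e-05]), 'tau': array([ 2.06046457e-04, -5.96440351e+01,  1.60880573e+00, -2.81198806e+01,
        1.25790705e-02,  9.22766514e-03, -3.74962440e-06]), 'tcp_pos': array([0.25252927, 0.62533352, 0.23030729]), 'orientation': array([-5.99074655e-01, -3.08370181e+00,  2.89417701e-03]), 'contact_force': array([-0.16092203, -0.1066724 , -0.68358135]), 'moment': array([ 0.0266703 ,  0.04301494, -0.03022912]), 'gripper_force': 0.0, 'grip_width': 0.08558911386574283}
top {'vertical_fov': 46.13984992879617, 'cx': 277.20249886683524, 'cy': 209.78997837160173, 'R': array([[-0.0184623 , -0.99939291,  0.02954582],
       [-0.9916028 ,  0.01451935, -0.1285032 ],
       [ 0.1279962 , -0.03167018, -0.99126887]]), 't': array([-0.01415761,  0.63646312,  0.87863782])}
scene {'vertical_fov': 44.26305582655747, 'cx': 274.1239330348804, 'cy': 202.49725462064694, 'R': array([[-0.37035418,  0.92886753,  0.00654904],
       [ 0.74621512,  0.30171164, -0.59340802],
       [-0.55317336, -0.21488415, -0.80487517]]), 't': array([ 0.24845096, -0.44899623,  1.37735593])}
```

View pics/top0.png

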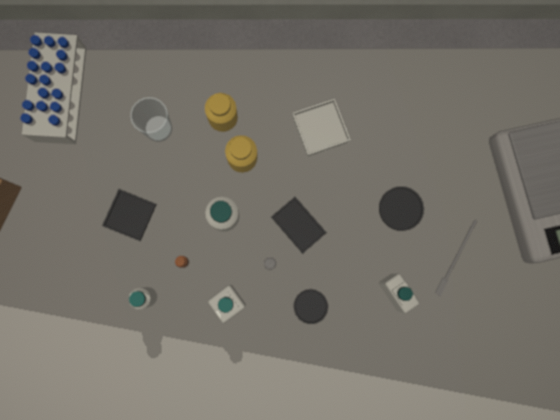

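View pics/scene0.png

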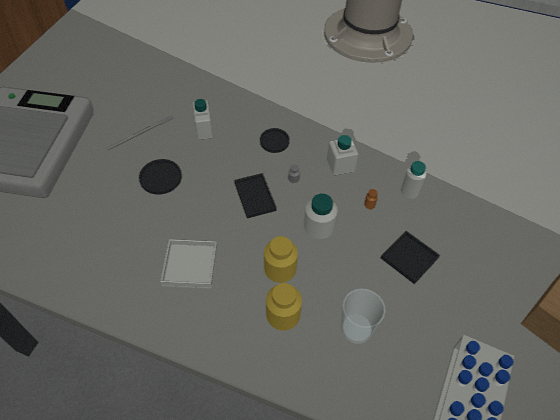

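The top view shows the bottles (wide 222,212; slim 139,299; square 226,304; oblong 402,293), and the dark trays (wide 401,208; oblong 299,224; square 130,215; slim 311,306). It also shows the vial at 181,262 and the weight at 270,264. The white square tray and the yellow bottles are decoys.

```bash
cat > vis.py <<'E'
import numpy as np, cv2
from bench import optics
def cloud(n,d):
    m=optics.camera_model(n); h,w=d.shape; f=h/2/np.tan(np.radians(m["vertical_fov"])/2)
    u,v=np.meshgrid(np.arange(w),np.arange(h))
    c=np.stack([(u-m["cx"])/f*d,(v-m["cy"])/f*d,d],-1)
    return (c-m["t"])@m["R"]
def proj(n,X):
    m=optics.camera_model(n); f=210/np.tan(np.radians(m["vertical_fov"])/2); c=m["R"]@X+m["t"]
    return c[0]/c[2]*f+m["cx"],c[1]/c[2]*f+m["cy"]
def blobs(n,p,d):
    W=cloud(n,d); hsv=cv2.cvtColor(p,cv2.COLOR_RGB2HSV).astype(int); H,S,V=hsv[...,0],hsv[...,1],hsv[...,2]
    z=W[...,2]; ok=(d>0)
    R=(W[...,0]>.2)&(W[...,0]<1.0)&(abs(W[...,1])<.6)
    masks={"cap":ok&R&(H>75)&(H<100)&(S>100)&(z>.06)&(z<.1),
     "white":ok&R&(V>140)&(S<50)&(z>.045)&(z<.068),
     "tray":ok&R&(V<70)&(S<90)&(z<.02)&(z>-.02),
     "small":ok&R&(z>.012)&(z<.05)}
    for k,M in masks.items():
        nn,L,st,ce=cv2.connectedComponentsWithStats(M.astype(np.uint8))
        for i in range(1,nn):
            if st[i,4]<(25 if k!="tray" else 200) or st[i,4]>6000: continue
            P=W[L==i]; hi=P
            if k in("cap","small"): hi=P[P[:,2]>np.percentile(P[:,2],98)-.008]
            r=cv2.minAreaRect((hi[:,:2]*1000).astype(np.float32))
            print(n,k,"px",ce[i].round(0),"n",st[i,4],"rect mm c",np.round(r[0],1),"size",np.round(r[1],1),"ang",round(r[2],1),"z med/max",np.round([np.median(hi[:,2]),hi[:,2].max()],4))
E
python3 - <<'E'
import numpy as np
from vis import *
for n in("top","scene"): 
    p,d=np.load(n+"0rgb.npy"),np.load(n+"0.npy"); blobs(n,p,d)
    W=cloud(n,d); print("bench z",np.nanmedian(W[180:190,330:350,2] if n=="top" else W[180:190,80:100,2]))
E
```

```text
top cap px [220. 211.] n 258 rect mm c [630.3  78.1] size [32.2 30.2] ang 44.5 z med/max [0.0788 0.0832]
top cap px [405. 293.] n 114 rect mm c [ 479.5 -245.9] size [19.3 20.7] ang 24.1 z med/max [0.0789 0.0825]
top cap px [137. 299.] n 147 rect mm c [479.6 222.7] size [21.3 23.4] ang 40.8 z med/max [0.0791 0.0844]
top cap px [225. 304.] n 131 rect mm c [467.   70.3] size [20.8 21.7] ang 25.1 z med/max [0.079  0.0827]
top white px [42. 35.] n 26 rect mm c [975.7 418.5] size [16.7  7.8] ang 85.7 z med/max [0.0526 0.0561]
top white px [55. 36.] n 30 rect mm c [973.5 393.2] size [22.5  9.8] ang 81.3 z med/max [0.0522 0.0573]
top white px [ 54. 102.] n 1306 rect mm c [879.8 398.8] size [ 79.9 199.6] ang 84.8 z med/max [0.0522 0.058 ]
top white px [49. 55.] n 191 rect mm c [936.2 402.4] size [40.5 26.2] ang 61.9 z med/max [0.0521 0.0559]
top white px [33. 93.] n 171 rect mm c [862.4 426.7] size [28.7 36.2] ang 83.5 z med/max [0.0522 0.056 ]
top white px [ 49. 101.] n 27 rect mm c [847.9 397.8] size [11.6 16.6] ang 34.5 z med/max [0.0518 0.0545]
top white px [220. 216.] n 265 rect mm c [63
[... 4830 characters left out ...]
[0.0172 0.0228]
scene small px [280. 271.] n 338 rect mm c [763.1  47.6] size [27.5 58.9] ang 17.4 z med/max [0.0453 0.05  ]
scene small px [543. 324.] n 598 rect mm c [664.  487.2] size [106.9  44.6] ang 5.7 z med/max [0.0455 0.05  ]
scene small px [363. 310.] n 393 rect mm c [791.6 206.9] size [55.3 26.1] ang 89.6 z med/max [0.0453 0.0498]
scene small px [283. 319.] n 309 rect mm c [847.3  88.2] size [22.  56.6] ang 24.0 z med/max [0.0454 0.0496]
scene small px [355. 334.] n 236 rect mm c [829.3 206.8] size [56.2 18.3] ang 89.5 z med/max [0.0464 0.0499]
scene small px [459. 343.] n 38 rect mm c [789.6 366.6] size [ 0.6 23. ] ang 86.6 z med/max [0.0472 0.0499]
bench z 0.00045445034314124476
```

```bash
cat > go.py <<'E'
# usage: go.py x_mm y_mm z_mm yaw_deg(closing axis) maxstep_cm -> rows to type
import sys, numpy as np
from scipy.spatial.transform import Rotation as Ro
from bench import monitor
def plan(p,R,tgt,yaw,step):
    c,s=np.cos(np.radians(yaw)),np.sin(np.radians(yaw))
    best=None
    for sg in(1,-1):
        Y=np.array([c,s,0])*sg; Z=np.array([0,0,-1.]); T=Ro.from_matrix(np.stack([np.cross(Y,Z),Y,Z],1))
        w=(R.inv()*T).as_rotvec()
        if best is None or np.linalg.norm(w)<np.linalg.norm(best): best=w
    d=tgt-p; n=max(int(np.ceil(np.linalg.norm(d)*100/step)),int(np.ceil(np.linalg.norm(best)/.14)),1)
    rows=[]
    for i in range(n):
        a=R.inv().apply(d/n)*100; rows.append("[[%s],[%s]]"%(",".join("%.2f"%x for x in a),",".join("%.3f"%x for x in best/n)))
        R=R*Ro.from_rotvec(best/n)
    return rows,R
if __name__=="__main__":
    o=monitor.get_obs(); p=o["tcp_pos"]; R=Ro.from_rotvec(o["orientation"])
    a=list(map(float,sys.argv[1:]))
    Y=R.apply([0,1,0]); print("t",o["clock"],"p",(p*1000).round(1),"yaw",np.degrees(np.arctan2(Y[1],Y[0])).round(1),"az",np.degrees(np.arctan2(p[1],p[0])).round(1))
    for k in range(0,len(a),5):
        rows,R=plan(p,R,np.array(a[k:k+3])/1000,a[k+3],a[k+4]); p=np.array(a[k:k+3])/1000
        print("-- wp",k//5)
        for j in range(0,len(rows),5): print(",".join(rows[j:j+5]))
E
python3 go.py 479.5 222.7 150 25 4.5
```

```text
t 0.1 p [252.6 625.4 230.4] yaw 68.0 az 68.0
-- wp 0
[[-3.28,-2.62,0.74],[-0.000,0.000,0.068]],[[-3.45,-2.39,0.74],[-0.000,0.000,0.068]],[[-3.61,-2.15,0.73],[-0.000,0.000,0.068]],[[-3.75,-1.90,0.73],[-0.000,0.000,0.068]],[[-3.87,-1.64,0.73],[-0.000,0.000,0.068]]
[[-3.97,-1.37,0.73],[-0.000,0.000,0.068]],[[-4.06,-1.10,0.73],[-0.000,0.000,0.068]],[[-4.12,-0.82,0.73],[-0.000,0.000,0.068]],[[-4.17,-0.54,0.73],[-0.000,0.000,0.068]],[[-4.19,-0.25,0.73],[-0.000,0.000,0.068]]
[[-4.20,0.04,0.73],[-0.000,0.000,0.068]]
```

```bash
python3 -m crank '[[[-3.3,-2.6,0.7],[0,0,0.068]],[[-3.5,-2.4,0.7],[0,0,0.068]],[[-3.6,-2.1,0.7],[0,0,0.068]],[[-3.7,-1.9,0.7],[0,0,0.068]],[[-3.9,-1.6,0.7],[0,0,0.068]]]' 8 30
python3 -m crank '[[[-4,-1.4,0.7],[0,0,0.068]],[[-4.1,-1.1,0.7],[0,0,0.068]],[[-4.1,-0.8,0.7],[0,0,0.068]],[[-4.2,-0.5,0.7],[0,0,0.068]],[[-4.2,-0.3,0.7],[0,0,0.068]]]'
python3 -m crank '[[[-4.2,0,0.7],[0,0,0.068]],[[0,0,0],[0,0,0]],[[0,0,0],[0,0,0]],[[0,0,0],[0,0,0]]]'
python3 go.py 479.5 222.7 100 25 3 479.5 222.7 20 25 2.5
```

```text
clock: 0.6
tcp_pos: [0.3572, 0.4419, 0.1957]
orientation: [-1.116, -2.936, 0.001]
contact_force: [-0.4, 0.1, 0.5]
grip_width: 0.0798
gripper_force: 0.0
clock: 1.1
tcp_pos: [0.4612, 0.2584, 0.1609]
orientation: [-1.597, -2.705, 0.0]
contact_force: [-0.3, -0.0, 0.1]
grip_width: 0.0801
gripper_force: 0.0
clock: 1.5
tcp_pos: [0.4806, 0.2244, 0.1542]
orientation: [-1.682, -2.653, -0.0]
contact_force: [0.4, 0.3, 1.2]
grip_width: 0.08
gripper_force: 0.0
t 1.5 p [480.6 224.4 154.2] yaw 25.3 az 25.0
-- wp 0
[[-0.06,-0.08,2.71],[-0.000,-0.000,0.002]],[[-0.06,-0.08,2.71],[-0.000,-0.000,0.002]]
-- wp 1
[[0.00,0.00,2.00],[-0.000,0.000,-0.000]],[[0.00,0.00,2.00],[-0.000,0.000,-0.000]],[[0.00,0.00,2.00],[-0.000,0.000,-0.000]],[[0.00,0.00,2.00],[-0.000,0.000,-0.000]]
```

```bash
python3 -m crank '[[[-0.1,-0.2,2.7],[0,0,0]],[[0,0,2.7],[0,0,0]],[[0,0,2],[0,0,0]],[[0,0,2],[0,0,0]],[[0,0,2],[0,0,0]]]'
python3 -m crank '[[[0,0,2],[0,0,0]],[[0,0,0],[0,0,0]],[[0,0,0],[0,0,0]]]'
python3 -m crank '[[[0,0,0],[0,0,0]],[[0,0,0],[0,0,0]],[[0,0,0],[0,0,0]],[[0,0,0],[0,0,0]],[[0,0,0],[0,0,0]]]' 2 35
python3 -m crank '[[[0,0,0],[0,0,0]],[[0,0,0],[0,0,0]],[[0,0,0],[0,0,0]]]'
python3 - <<'E'
from bench import optics
import cv2
p,d=optics.grab_frame("scene"); cv2.imwrite("pics/g1.png",cv2.resize(p[60:280,250:530,::-1],None,fx=2.5,fy=2.5))
E
python3 go.py 479.5 222.7 150 25 2.5 456 -86.5 150 -11 3
```

```text
clock: 2.0
tcp_pos: [0.479, 0.2236, 0.0396]
orientation: [-1.68, -2.654, -0.001]
contact_force: [0.1, 0.4, -0.6]
grip_width: 0.0801
gripper_force: 0.0
clock: 2.3
tcp_pos: [0.4793, 0.2226, 0.0205]
orientation: [-1.682, -2.653, 0.0]
contact_force: [0.3, -0.5, -0.4]
grip_width: 0.0799
gripper_force: 0.0
clock: 2.8
tcp_pos: [0.4802, 0.222, 0.0213]
orientation: [1.684, 2.652, 0.002]
contact_force: [-0.4, -0.3, 5.5]
grip_width: 0.0373
gripper_force: 34.6
clock: 3.1
tcp_pos: [0.4802, 0.222, 0.0213]
orientation: [1.684, 2.652, 0.002]
contact_force: [-0.8, 1.2, 4.5]
grip_width: 0.0371
gripper_force: 34.6
t 3.15 p [480.2 222.   21.3] yaw 25.2 az 24.8
-- wp 0
[[0.02,-0.00,-2.15],[0.000,-0.000,0.000]],[[0.02,-0.00,-2.15],[0.000,-0.000,0.000]],[[0.02,-0.00,-2.15],[0.000,-0.000,0.000]],[[0.02,-0.00,-2.15],[0.000,-0.000,0.000]],[[0.02,-0.01,-2.15],[0.000,-0.000,0.000]]
[[0.02,-0.01,-2.15],[0.000,-0.000,0.000]]
-- wp 1
[[-2.46,-1.38,-0.00],[0.000,0.000,0.057]],[[-2.53,-1.24,-0.00],[0.000,0.000,0.057]],[[-2.60,-1.09,-0.00],[0.000,0.000,0.057]],[[-2.66,-0.94,-0.00],[0.000,0.000,0.057]],[[-2.71,-0.79,-0.00],[0.000,0.000,0.057]]
[[-2.75,-0.63,-0.00],[0.000,0.000,0.057]],[[-2.78,-0.48,0.00],[0.000,0.000,0.057]],[[-2.80,-0.32,0.00],[0.000,0.000,0.057]],[[-2.81,-0.16,0.00],[0.000,0.000,0.057]],[[-2.82,0.01,0.00],[0.000,0.000,0.057]]
[[-2.81,0.17,0.00],[0.000,0.000,0.057]]
```

View pics/g1.png

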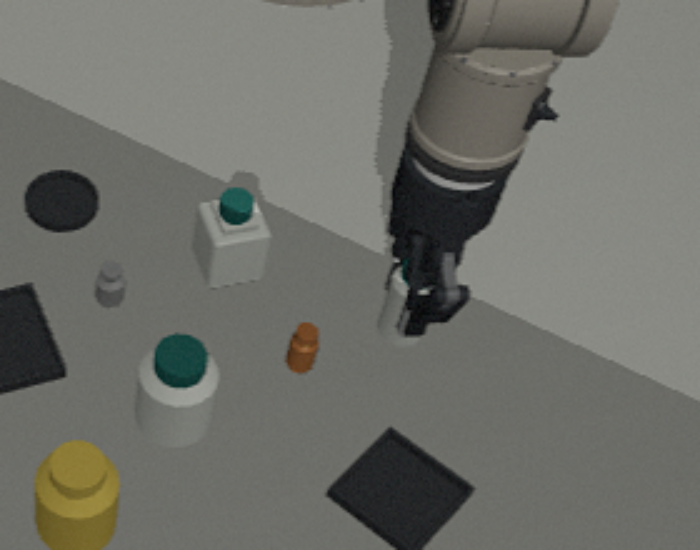

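The slim bottle (crop 405,300) is upright between the fingers, near mid-height. Next I lift and carry it.

```bash
python3 -m crank '[[[0,0,-1],[0,0,0]],[[0,0,-2],[0,0,0]],[[0,0,-3],[0,0,0]],[[0,0,-3],[0,0,0]],[[0,0,-3],[0,0,0]]]'
python3 -m crank '[[[0,0,-1],[0,0,0]],[[-1.2,-0.7,0],[0,0,0.03]],[[-2.5,-1.3,0],[0,0,0.057]],[[-2.5,-1.2,0],[0,0,0.057]],[[-2.6,-1.1,0],[0,0,0.057]]]'
python3 -m crank '[[[-2.6,-0.9,0],[0,0,0.057]],[[-2.7,-0.8,0],[0,0,0.057]],[[-2.7,-0.6,0],[0,0,0.057]],[[-2.8,-0.5,0],[0,0,0.057]],[[-2.8,-0.3,0],[0,0,0.057]]]'
python3 -m crank '[[[-2.8,-0.2,0],[0,0,0.057]],[[-2.8,0,0],[0,0,0.057]],[[-1.5,0,0],[0,0,0.057]],[[-0.5,0,0],[0,0,0]],[[0,0,0],[0,0,0]]]'
python3 go.py 456 -86.5 60 -11 3 456 -86.5 25 -11 1.2
```

```text
clock: 3.65
tcp_pos: [0.4795, 0.2213, 0.1421]
orientation: [1.685, 2.652, 0.0]
contact_force: [-0.4, 0.9, -1.0]
grip_width: 0.0371
gripper_force: 35.2
clock: 4.15
tcp_pos: [0.4694, 0.1198, 0.1491]
orientation: [-1.95, -2.462, 0.005]
contact_force: [-0.1, -0.3, -0.5]
grip_width: 0.0374
gripper_force: 35.2
clock: 4.65
tcp_pos: [0.4556, -0.0183, 0.15]
orientation: [-2.28, -2.161, 0.001]
contact_force: [0.4, 0.6, -0.7]
grip_width: 0.0374
gripper_force: 35.2
clock: 5.15
tcp_pos: [0.4467, -0.0911, 0.1501]
orientation: [-2.451, -1.965, 0.0]
contact_force: [0.8, 0.4, -0.3]
grip_width: 0.0373
gripper_force: 35.2
t 5.15 p [446.7 -91.1 150.1] yaw -12.5 az -11.5
-- wp 0
[[0.16,0.20,2.25],[-0.000,-0.000,-0.007]],[[0.16,0.20,2.25],[-0.000,-0.000,-0.007]],[[0.16,0.21,2.25],[-0.000,-0.000,-0.007]],[[0.16,0.21,2.25],[-0.000,-0.000,-0.007]]
-- wp 1
[[0.00,0.00,1.17],[-0.000,0.000,-0.000]],[[0.00,0.00,1.17],[-0.000,0.000,-0.000]],[[0.00,0.00,1.17],[-0.000,0.000,-0.000]]
```

```bash
python3 -m crank '[[[0.3,0.4,2.2],[0,0,0]],[[0.3,0.4,2.2],[0,0,0]],[[0,0,2.2],[0,0,0]],[[0,0,2.2],[0,0,0]],[[0,0,1],[0,0,0]]]'
python3 -m crank '[[[0,0,1],[0,0,0]],[[0,0,0.9],[0,0,0]],[[0,0,0.5],[0,0,0]],[[0,0,0],[0,0,0]],[[0,0,0],[0,0,0]]]'
python3 go.py 456 -86.5 24.5 -11 3
```

```text
clock: 5.65
tcp_pos: [0.4554, -0.0849, 0.0506]
orientation: [-2.445, -1.969, 0.003]
contact_force: [-1.6, -0.8, -0.5]
grip_width: 0.0376
gripper_force: 35.2
clock: 6.15
tcp_pos: [0.4565, -0.0867, 0.0286]
orientation: [2.45, 1.966, 0.001]
contact_force: [0.4, -0.0, -0.1]
grip_width: 0.0372
gripper_force: 35.2
t 6.15 p [456.5 -86.7  28.6] yaw -12.5 az -10.7
-- wp 0
[[0.00,-0.05,0.41],[0.001,-0.000,-0.026]]
```

```bash
python3 -m crank '[[[0,0,0.2],[0,0,0]],[[0,0,0.1],[0,0,0]],[[0,0,0.1],[0,0,0]],[[0,0,0],[0,0,0]],[[0,0,0],[0,0,0]]]'
python3 -m crank '[[[0,0,0.1],[0,0,0]],[[0,0,0],[0,0,0]],[[0,0,0],[0,0,0]]]'
```

```text
clock: 6.65
tcp_pos: [0.4562, -0.0866, 0.0243]
orientation: [-2.45, -1.967, -0.0]
contact_force: [-0.1, 0.6, -1.1]
grip_width: 0.0373
gripper_force: 35.3
clock: 6.95
tcp_pos: [0.4563, -0.0866, 0.0242]
orientation: [-2.45, -1.966, -0.001]
contact_force: [-3.1, 0.3, 15.0]
grip_width: 0.0373
gripper_force: 36.5
```

```bash
python3 -m crank '[[[0,0,-0.1],[0,0,0]],[[0,0,0],[0,0,0]],[[0,0,0],[0,0,0]],[[0,0,0],[0,0,0]]]' 5.5
python3 -m crank '[[[0,0,-1],[0,0,0]],[[0,0,-3],[0,0,0]],[[0,0,-4],[0,0,0]],[[0,0,-4],[0,0,0]],[[0,0,0],[0,0,0]]]'
python3 go.py 466.5 70.5 140 35.5 3.5 466.5 70.5 20 35.5 2.5
```

```text
clock: 7.35
tcp_pos: [0.4562, -0.0866, 0.0242]
orientation: [-2.45, -1.967, 0.0]
contact_force: [0.3, -0.2, -0.7]
grip_width: 0.0549
gripper_force: 0.0
clock: 7.85
tcp_pos: [0.4593, -0.0872, 0.1491]
orientation: [2.447, 1.963, 0.011]
contact_force: [0.5, 0.1, 0.8]
grip_width: 0.0548
gripper_force: 0.0
t 7.85 p [459.3 -87.2 149.1] yaw -12.5 az -10.8
-- wp 0
[[2.59,-0.45,0.15],[0.001,0.000,-0.140]],[[2.63,-0.09,0.16],[0.001,0.000,-0.140]],[[2.62,0.28,0.16],[0.001,0.000,-0.140]],[[2.55,0.64,0.16],[0.001,0.000,-0.140]],[[2.44,0.99,0.15],[0.001,0.000,-0.140]]
[[2.28,1.32,0.15],[0.001,0.000,-0.140]]
-- wp 1
[[-0.00,0.00,2.40],[-0.000,-0.000,-0.000]],[[-0.00,0.00,2.40],[-0.000,-0.000,-0.000]],[[-0.00,0.00,2.40],[-0.000,-0.000,-0.000]],[[-0.00,0.00,2.40],[-0.000,-0.000,-0.000]],[[-0.00,0.00,2.40],[-0.000,-0.000,-0.000]]
```

```bash
python3 -m crank '[[[2.6,-0.4,0.1],[0,0,-0.14]],[[2.6,-0.1,0.2],[0,0,-0.14]],[[2.6,0.3,0.2],[0,0,-0.14]],[[2.6,0.6,0.2],[0,0,-0.14]],[[2.4,1,0.1],[0,0,-0.14]]]' 8
python3 -m crank '[[[2.3,1.3,0.1],[0,0,-0.14]],[[0,0,0],[0,0,0]],[[0,0,0],[0,0,0]]]'
python3 - <<'E'
from bench import optics
import cv2
p,d=optics.grab_frame("scene"); cv2.imwrite("pics/g2.png",cv2.resize(p[40:280,180:480,::-1],None,fx=2.5,fy=2.5))
E
python3 go.py 466.5 70.5 20 35.5 2.5
```

```text
clock: 8.35
tcp_pos: [0.4618, 0.0454, 0.1362]
orientation: [-1.619, -2.692, 0.001]
contact_force: [0.1, -0.0, 0.0]
grip_width: 0.0802
gripper_force: 0.0
clock: 8.65
tcp_pos: [0.4628, 0.0708, 0.1352]
orientation: [-1.435, -2.794, 0.001]
contact_force: [-0.0, -0.2, -0.8]
grip_width: 0.0798
gripper_force: 0.0
t 8.7 p [462.9  70.1 135.2] yaw 35.5 az 8.6
-- wp 0
[[-0.03,0.07,2.30],[-0.000,0.000,0.000]],[[-0.03,0.06,2.30],[-0.000,0.000,0.000]],[[-0.03,0.06,2.30],[-0.000,0.000,0.000]],[[-0.03,0.06,2.30],[-0.000,0.000,0.000]],[[-0.03,0.06,2.30],[-0.000,0.000,0.000]]
```

View pics/g2.png

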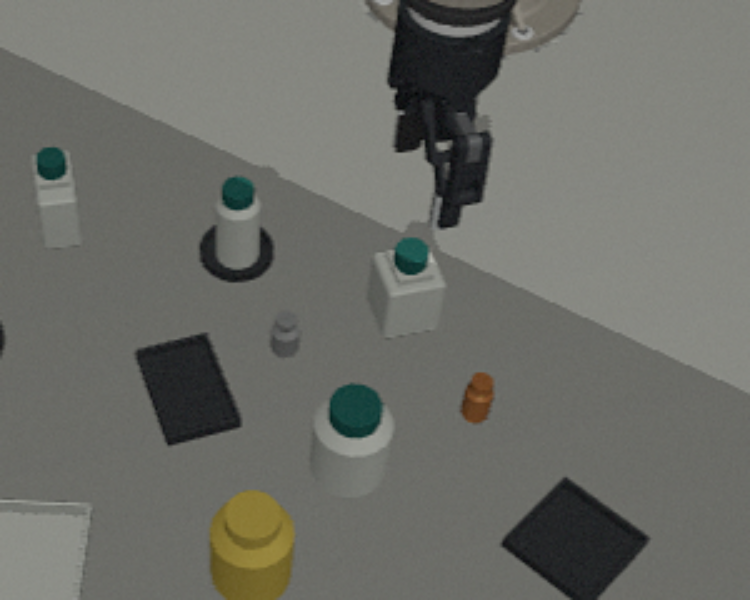

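The slim bottle stands in its tray (crop 237,240). The gripper is above the square bottle.

```bash
python3 -m crank '[[[-0.1,0.3,1.5],[0,0,0]],[[0,0,2.5],[0,0,0]],[[0,0,2.5],[0,0,0]],[[0,0,2.5],[0,0,0]],[[0,0,2.4],[0,0,0]]]'
python3 -m crank '[[[0,0,0],[0,0,0]],[[0,0,0],[0,0,0]]]'
python3 -m crank '[[[0,0,0],[0,0,0]],[[0,0,0],[0,0,0]],[[0,0,0],[0,0,0]],[[0,0,0],[0,0,0]],[[0,0,0],[0,0,0]]]' 3 45
python3 -m crank '[[[0,0,-1],[0,0,0]],[[0,0,-2],[0,0,0]],[[0,0,-3],[0,0,0]],[[0,0,-3],[0,0,0]],[[0,0,-3],[0,0,0]]]'
python3 -m crank '[[[0,0,-1],[0,0,0]],[[0,0,0],[0,0,0]]]'
python3 go.py 636 258.5 150 67 3
```

```text
clock: 9.2
tcp_pos: [0.4662, 0.0702, 0.0204]
orientation: [1.44, 2.792, -0.001]
contact_force: [0.2, 1.2, -0.0]
grip_width: 0.08
gripper_force: 0.0
clock: 9.4
tcp_pos: [0.4661, 0.0706, 0.0215]
orientation: [-1.438, -2.793, 0.002]
contact_force: [0.7, 0.3, -0.5]
grip_width: 0.0795
gripper_force: 0.0
clock: 9.9
tcp_pos: [0.4671, 0.0718, 0.0226]
orientation: [1.435, 2.793, 0.002]
contact_force: [-0.5, -0.4, 7.2]
grip_width: 0.0494
gripper_force: 46.6
clock: 10.4
tcp_pos: [0.4659, 0.0716, 0.1433]
orientation: [1.435, 2.794, 0.0]
contact_force: [0.4, 0.4, -1.8]
grip_width: 0.0494
gripper_force: 47.1
clock: 10.6
tcp_pos: [0.4671, 0.0722, 0.1529]
orientation: [1.434, 2.793, 0.005]
contact_force: [-0.2, 0.3, -1.7]
grip_width: 0.0497
gripper_force: 47.1
t 10.6 p [467.1  72.2 152.9] yaw 35.6 az 8.8
-- wp 0
[[0.59,2.73,0.04],[0.000,0.000,-0.061]],[[0.42,2.76,0.04],[0.000,0.000,-0.061]],[[0.25,2.78,0.04],[0.000,0.000,-0.061]],[[0.08,2.79,0.04],[0.000,0.000,-0.061]],[[-0.09,2.79,0.04],[0.000,0.000,-0.061]]
[[-0.26,2.78,0.04],[0.000,0.000,-0.061]],[[-0.42,2.76,0.04],[0.000,0.000,-0.061]],[[-0.59,2.73,0.03],[0.000,0.000,-0.061]],[[-0.76,2.69,0.03],[0.000,0.000,-0.061]]
```

```bash
python3 -m crank '[[[0.3,1.5,0],[0,0,-0.03]],[[0.5,2.8,0],[0,0,-0.061]],[[0.3,2.8,0],[0,0,-0.061]],[[0.1,2.8,0],[0,0,-0.061]],[[0,2.8,0],[0,0,-0.061]]]'
python3 -m crank '[[[-0.2,2.8,0],[0,0,-0.061]],[[-0.4,2.8,0],[0,0,-0.061]],[[-0.5,2.7,0],[0,0,-0.061]],[[-0.7,2.7,0],[0,0,-0.061]],[[-0.5,1.3,0],[0,0,-0.03]]]'
python3 -m crank '[[[0,0,0],[0,0,0]],[[0,0,0],[0,0,0]]]'
python3 go.py 636 258.5 60 67 2.5 636 258.5 26 67 1.2
```

```text
clock: 11.1
tcp_pos: [0.5535, 0.1672, 0.149]
orientation: [-1.033, -2.964, 0.003]
contact_force: [-0.5, -0.0, -0.7]
grip_width: 0.0498
gripper_force: 47.1
clock: 11.6
tcp_pos: [0.6393, 0.2608, 0.1481]
orientation: [-0.616, -3.078, 0.0]
contact_force: [-0.0, 0.1, -1.2]
grip_width: 0.0491
gripper_force: 47.1
clock: 11.8
tcp_pos: [0.6381, 0.2572, 0.1489]
orientation: [-0.625, -3.076, 0.003]
contact_force: [-0.3, -0.3, -0.8]
grip_width: 0.0496
gripper_force: 47.1
t 11.8 p [638.1 257.2 148.9] yaw 67.0 az 22.0
-- wp 0
[[0.06,0.02,2.22],[-0.001,-0.001,0.000]],[[0.06,0.01,2.22],[-0.001,-0.001,0.000]],[[0.06,0.01,2.22],[-0.001,-0.001,0.000]],[[0.06,0.01,2.22],[-0.001,-0.001,0.000]]
-- wp 1
[[-0.00,0.00,1.13],[-0.000,-0.000,0.000]],[[-0.00,0.00,1.13],[-0.000,-0.000,0.000]],[[-0.00,0.00,1.13],[-0.000,-0.000,0.000]]
```

```bash
python3 -m crank '[[[0.1,0.1,2.2],[0,0,0]],[[0.1,0,2.2],[0,0,0]],[[0,0,2.2],[0,0,0]],[[0,0,2.2],[0,0,0]],[[0,0,1],[0,0,0]]]'
python3 -m crank '[[[0,0,1],[0,0,0]],[[0,0,0.9],[0,0,0]],[[0,0,0.2],[0,0,0]],[[0,0,0],[0,0,0]],[[0,0,0],[0,0,0]]]'
python3 -m crank '[[[0,0,0.1],[0,0,0]],[[0,0,0.1],[0,0,0]],[[0,0,0],[0,0,0]],[[0,0,0],[0,0,0]]]'
```

```text
clock: 12.3
tcp_pos: [0.6354, 0.2574, 0.0505]
orientation: [-0.626, -3.075, 0.005]
contact_force: [-0.6, 0.1, -1.2]
grip_width: 0.0494
gripper_force: 47.1
clock: 12.8
tcp_pos: [0.6381, 0.2592, 0.033]
orientation: [0.625, 3.078, 0.001]
contact_force: [0.0, -0.3, -1.2]
grip_width: 0.0493
gripper_force: 47.1
clock: 13.2
tcp_pos: [0.6376, 0.259, 0.0304]
orientation: [0.625, 3.079, 0.0]
contact_force: [0.8, -0.4, -0.8]
grip_width: 0.0495
gripper_force: 47.1
```

```bash
python3 -m crank '[[[0,0,0.2],[0,0,0]],[[0,0,0.1],[0,0,0]],[[0,0,0],[0,0,0]],[[0,0,0],[0,0,0]]]'
python3 -m crank '[[[0,0,0.1],[0,0,0]],[[0,0,0],[0,0,0]],[[0,0,0],[0,0,0]]]'
python3 -m crank '[[[0,0,0.05],[0,0,0]],[[0,0,0],[0,0,0]],[[0,0,0],[0,0,0]]]'
```

```text
clock: 13.6
tcp_pos: [0.6375, 0.259, 0.0272]
orientation: [-0.625, -3.079, 0.0]
contact_force: [-0.0, -0.3, -1.0]
grip_width: 0.0494
gripper_force: 47.1
clock: 13.9
tcp_pos: [0.6375, 0.259, 0.0263]
orientation: [-0.625, -3.079, 0.0]
contact_force: [0.6, 1.1, -1.1]
grip_width: 0.0493
gripper_force: 47.1
clock: 14.2
tcp_pos: [0.6376, 0.259, 0.0258]
orientation: [-0.625, -3.079, 0.0]
contact_force: [-1.1, 0.5, -2.5]
grip_width: 0.0495
gripper_force: 47.1
```

```bash
python3 -m crank '[[[0,0,0.1],[0,0,0]],[[0,0,0],[0,0,0]],[[0,0,0],[0,0,0]]]'
python3 -m crank '[[[0,0,0],[0,0,0]],[[0,0,0],[0,0,0]],[[0,0,0],[0,0,0]],[[0,0,0],[0,0,0]]]' 7
python3 -m crank '[[[0,0,-1],[0,0,0]],[[0,0,-3],[0,0,0]],[[0,0,-4],[0,0,0]],[[0,0,-4],[0,0,0]],[[0,0,0],[0,0,0]]]'
python3 go.py 631 78.5 140 50 3.5 631 78.5 20 50 2.5
```

```text
clock: 14.5
tcp_pos: [0.6376, 0.259, 0.0257]
orientation: [-0.626, -3.079, -0.0]
contact_force: [-2.7, -0.7, 5.4]
grip_width: 0.0494
gripper_force: 47.7
clock: 14.9
tcp_pos: [0.6376, 0.259, 0.0247]
orientation: [-0.625, -3.079, 0.0]
contact_force: [0.7, -0.3, -0.8]
grip_width: 0.0702
gripper_force: 0.0
clock: 15.4
tcp_pos: [0.6416, 0.2603, 0.1524]
orientation: [0.624, 3.069, 0.011]
contact_force: [0.2, 0.5, 0.3]
grip_width: 0.0701
gripper_force: 0.0
t 15.4 p [641.6 260.3 152.4] yaw 67.0 az 22.1
-- wp 0
[[-1.02,-2.86,0.19],[0.002,0.001,0.049]],[[-1.16,-2.81,0.19],[0.002,0.001,0.049]],[[-1.30,-2.75,0.20],[0.002,0.001,0.049]],[[-1.43,-2.68,0.20],[0.002,0.001,0.049]],[[-1.56,-2.60,0.20],[0.002,0.001,0.049]]
[[-1.69,-2.52,0.20],[0.002,0.001,0.049]]
-- wp 1
[[0.00,0.00,2.40],[-0.000,0.000,0.000]],[[0.00,0.00,2.40],[-0.000,0.000,0.000]],[[0.00,0.00,2.40],[-0.000,0.000,0.000]],[[0.00,0.00,2.40],[-0.000,0.000,0.000]],[[0.00,0.00,2.40],[-0.000,0.000,0.000]]
```

```bash
python3 -m crank '[[[-1,-2.9,0.1],[0,0,0.05]],[[-1.2,-2.8,0.1],[0,0,0.05]],[[-1.3,-2.7,0.1],[0,0,0.05]],[[-1.4,-2.7,0.1],[0,0,0.05]],[[-1.6,-2.6,0.1],[0,0,0.05]]]' 8.5
python3 -m crank '[[[-1.7,-2.5,0.1],[0,0,0.05]],[[0,0,0],[0,0,0]],[[0,0,0],[0,0,0]],[[0,0,0],[0,0,0]]]'
python3 go.py 631 78.5 20 50 2.5
```

```text
clock: 15.9
tcp_pos: [0.6285, 0.1053, 0.14]
orientation: [1.009, 2.975, 0.0]
contact_force: [0.6, 0.1, 0.9]
grip_width: 0.0848
gripper_force: 0.0
clock: 16.3
tcp_pos: [0.6272, 0.078, 0.1388]
orientation: [-1.077, -2.951, -0.001]
contact_force: [0.4, 0.9, -0.1]
grip_width: 0.0851
gripper_force: 0.0
t 16.3 p [627.2  78.  138.8] yaw 49.9 az 7.1
-- wp 0
[[-0.05,0.05,2.38],[0.000,-0.000,-0.000]],[[-0.05,0.05,2.38],[0.000,-0.000,-0.000]],[[-0.05,0.05,2.38],[0.000,-0.000,-0.000]],[[-0.05,0.06,2.38],[0.000,-0.000,-0.000]],[[-0.05,0.06,2.38],[0.000,-0.000,-0.000]]
```

```bash
python3 -m crank '[[[-0.25,0.25,1],[0,0,0]],[[0,0,1],[0,0,0]],[[0,0,0],[0,0,0]],[[0,0,2.5],[0,0,0]],[[0,0,2.5],[0,0,0]]]'
python3 -m crank '[[[0,0,2.5],[0,0,0]],[[0,0,2.3],[0,0,0]],[[0,0,0],[0,0,0]],[[0,0,0],[0,0,0]]]'
python3 -m crank '[[[0,0,0],[0,0,0]],[[0,0,0],[0,0,0]],[[0,0,0],[0,0,0]],[[0,0,0],[0,0,0]],[[0,0,0],[0,0,0]]]' 4.5 50
python3 -m crank '[[[0,0,-1],[0,0,0]],[[0,0,-2],[0,0,0]],[[0,0,-3],[0,0,0]],[[0,0,-3],[0,0,0]],[[0,0,-3],[0,0,0]]]'
python3 -m crank '[[[0,0,-1],[0,0,0]],[[0,0,0],[0,0,0]]]'
python3 go.py 641 -269 150 20 3
```

```text
clock: 16.8
tcp_pos: [0.6312, 0.0778, 0.0685]
orientation: [1.077, 2.95, 0.001]
contact_force: [0.0, -0.4, -0.9]
grip_width: 0.0849
gripper_force: 0.0
clock: 17.2
tcp_pos: [0.6306, 0.0774, 0.0207]
orientation: [-1.078, -2.95, 0.001]
contact_force: [0.1, -1.1, 0.4]
grip_width: 0.0848
gripper_force: 0.0
clock: 17.7
tcp_pos: [0.632, 0.0776, 0.0227]
orientation: [1.078, 2.948, 0.003]
contact_force: [-2.0, -0.2, 6.0]
grip_width: 0.0591
gripper_force: 53.4
clock: 18.2
tcp_pos: [0.6305, 0.0772, 0.1427]
orientation: [1.079, 2.95, 0.0]
contact_force: [1.2, 0.9, -2.0]
grip_width: 0.0587
gripper_force: 54.1
clock: 18.4
tcp_pos: [0.6317, 0.0775, 0.1527]
orientation: [1.077, 2.948, 0.003]
contact_force: [-0.2, -0.1, -1.9]
grip_width: 0.0588
gripper_force: 54.2
t 18.4 p [631.7  77.5 152.7] yaw 49.8 az 7.0
-- wp 0
[[-1.92,-2.16,0.02],[0.000,0.000,0.043]],[[-2.01,-2.07,0.02],[0.000,0.000,0.043]],[[-2.10,-1.98,0.02],[0.000,0.000,0.043]],[[-2.19,-1.89,0.02],[0.000,0.000,0.043]],[[-2.27,-1.79,0.02],[0.000,0.000,0.043]]
[[-2.34,-1.69,0.02],[0.000,0.000,0.043]],[[-2.41,-1.59,0.02],[0.000,0.000,0.043]],[[-2.48,-1.48,0.02],[0.000,0.000,0.043]],[[-2.54,-1.37,0.02],[0.000,0.000,0.043]],[[-2.60,-1.26,0.02],[0.000,0.000,0.043]]
[[-2.65,-1.15,0.02],[0.000,0.000,0.043]],[[-2.70,-1.03,0.02],[0.000,0.000,0.043]]
```

```bash
python3 -m crank '[[[-1,-1.1,0],[0,0,0.02]],[[-2,-2.1,0],[0,0,0.043]],[[-2,-2.1,0],[0,0,0.043]],[[-2.1,-2,0],[0,0,0.043]],[[-2.2,-1.9,0],[0,0,0.043]]]'
python3 -m crank '[[[-2.3,-1.8,0],[0,0,0.043]],[[-2.3,-1.7,0],[0,0,0.043]],[[-2.4,-1.6,0],[0,0,0.043]],[[-2.5,-1.5,0],[0,0,0.043]],[[-2.5,-1.4,0],[0,0,0.043]]]'
python3 -m crank '[[[-2.6,-1.3,0],[0,0,0.043]],[[-2.6,-1.2,0],[0,0,0.043]],[[-2.6,-1.1,0],[0,0,0.043]],[[-1.2,-0.5,0],[0,0,0]],[[0,0,0],[0,0,0]]]'
python3 -m crank '[[[0,0,0],[0,0,0]]]'
python3 go.py 641 -269 60 20 2.5 641 -269 26 20 1.2
```

```text
clock: 18.9
tcp_pos: [0.6309, -0.0562, 0.1485]
orientation: [-1.36, -2.828, 0.004]
contact_force: [0.5, 0.3, -1.9]
grip_width: 0.0586
gripper_force: 54.1
clock: 19.4
tcp_pos: [0.6313, -0.2004, 0.1484]
orientation: [-1.656, -2.666, 0.003]
contact_force: [-0.7, 1.1, -3.0]
grip_width: 0.059
gripper_force: 54.1
clock: 19.9
tcp_pos: [0.6292, -0.3001, 0.1492]
orientation: [-1.825, -2.555, 0.004]
contact_force: [0.7, -0.1, -1.8]
grip_width: 0.0587
gripper_force: 54.1
clock: 20.0
tcp_pos: [0.6311, -0.2957, 0.1497]
orientation: [-1.819, -2.559, -0.001]
contact_force: [0.5, 1.7, -1.1]
grip_width: 0.0584
gripper_force: 54.1
t 20.0 p [ 631.1 -295.7  149.7] yaw 19.2 az -25.1
-- wp 0
[[0.54,0.46,2.24],[-0.000,-0.001,-0.004]],[[0.54,0.46,2.24],[-0.000,-0.001,-0.004]],[[0.54,0.46,2.24],[-0.000,-0.001,-0.004]],[[0.54,0.46,2.24],[-0.000,-0.001,-0.004]]
-- wp 1
[[0.00,-0.00,1.13],[0.000,0.000,-0.000]],[[0.00,-0.00,1.13],[0.000,0.000,-0.000]],[[0.00,-0.00,1.13],[0.000,0.000,-0.000]]
```

```bash
python3 -m crank '[[[1.1,0.9,2],[0,0,0]],[[1,0.9,2],[0,0,0]],[[0,0,2],[0,0,0]],[[0,0,2],[0,0,0]],[[0,0,1],[0,0,0]]]'
python3 -m crank '[[[0,0,1],[0,0,0]],[[0,0,1],[0,0,0]],[[0,0,0.7],[0,0,0]],[[0,0,0],[0,0,0]],[[0,0,0],[0,0,0]]]'
python3 go.py 641 -269 26 20 1.2
```

```text
clock: 20.5
tcp_pos: [0.6412, -0.2677, 0.0585]
orientation: [-1.815, -2.56, -0.001]
contact_force: [0.1, -0.8, -1.8]
grip_width: 0.0584
gripper_force: 54.1
clock: 21.0
tcp_pos: [0.6418, -0.2714, 0.0341]
orientation: [1.821, 2.559, 0.0]
contact_force: [0.2, 0.1, -1.6]
grip_width: 0.0588
gripper_force: 54.1
t 21.0 p [ 641.8 -271.4   34.1] yaw 19.1 az -22.9
-- wp 0
[[0.25,0.00,0.81],[0.000,0.000,-0.015]]
```

```bash
python3 -m crank '[[[0.2,0,0.3],[0,0,0]],[[0,0,0.2],[0,0,0]],[[0,0,0.1],[0,0,0]],[[0,0,0],[0,0,0]],[[0,0,0],[0,0,0]]]'
python3 -m crank '[[[0,0,0.1],[0,0,0]],[[0,0,0],[0,0,0]],[[0,0,0],[0,0,0]]]'
python3 -m crank '[[[0,0,0.1],[0,0,0]],[[0,0,0],[0,0,0]],[[0,0,0],[0,0,0]]]'
```

```text
clock: 21.5
tcp_pos: [0.641, -0.2693, 0.0278]
orientation: [1.821, 2.56, -0.0]
contact_force: [0.4, -0.5, -1.3]
grip_width: 0.059
gripper_force: 54.1
clock: 21.8
tcp_pos: [0.6409, -0.2693, 0.0268]
orientation: [-1.821, -2.56, -0.0]
contact_force: [0.7, -0.0, -0.3]
grip_width: 0.0586
gripper_force: 54.1
clock: 22.1
tcp_pos: [0.641, -0.2694, 0.0258]
orientation: [1.821, 2.56, 0.0]
contact_force: [0.0, -0.3, -1.6]
grip_width: 0.0584
gripper_force: 54.1
```

```bash
python3 -m crank '[[[0,0,0.1],[0,0,0]],[[0,0,0],[0,0,0]],[[0,0,0],[0,0,0]]]'
python3 -m crank '[[[0,0,0],[0,0,0]],[[0,0,0],[0,0,0]],[[0,0,0],[0,0,0]],[[0,0,0],[0,0,0]]]' 8
python3 -m crank '[[[0,0,-1],[0,0,0]],[[0,0,-3],[0,0,0]],[[0,0,-4],[0,0,0]],[[0,0,-4],[0,0,0]],[[0,0,0],[0,0,0]]]'
python3 go.py 480 -246.5 140 -59 3.5
```

```text
clock: 22.4
tcp_pos: [0.641, -0.2693, 0.0258]
orientation: [1.821, 2.56, 0.001]
contact_force: [-3.2, 1.7, 6.3]
grip_width: 0.0589
gripper_force: 54.8
clock: 22.8
tcp_pos: [0.641, -0.2693, 0.0247]
orientation: [1.821, 2.56, -0.0]
contact_force: [0.1, -0.1, -0.2]
grip_width: 0.0802
gripper_force: 0.0
clock: 23.3
tcp_pos: [0.6444, -0.2716, 0.1522]
orientation: [1.816, 2.55, 0.005]
contact_force: [0.6, 0.3, 0.2]
grip_width: 0.0799
gripper_force: 0.0
t 23.3 p [ 644.4 -271.6  152.2] yaw 19.1 az -22.9
-- wp 0
[[0.78,-1.47,0.10],[0.001,0.000,0.136]],[[0.57,-1.56,0.11],[0.001,0.000,0.136]],[[0.35,-1.63,0.11],[0.001,0.000,0.136]],[[0.13,-1.66,0.11],[0.001,0.000,0.136]],[[-0.10,-1.66,0.11],[0.001,0.000,0.136]]
[[-0.32,-1.63,0.11],[0.001,0.000,0.136]],[[-0.54,-1.57,0.12],[0.001,0.000,0.136]],[[-0.75,-1.48,0.12],[0.001,0.000,0.136]],[[-0.95,-1.37,0.12],[0.001,0.000,0.136]],[[-1.12,-1.23,0.12],[0.001,0.000,0.136]]
```

```bash
python3 -m crank '[[[0.8,-1.5,0.1],[0,0,0.136]],[[0.6,-1.6,0.1],[0,0,0.136]],[[0.4,-1.6,0.1],[0,0,0.136]],[[0.1,-1.7,0.1],[0,0,0.136]],[[-0.1,-1.7,0.1],[0,0,0.136]]]'
python3 -m crank '[[[-0.3,-1.6,0.1],[0,0,0.136]],[[-0.5,-1.6,0.1],[0,0,0.136]],[[-0.8,-1.5,0.1],[0,0,0.136]],[[-0.9,-1.4,0.1],[0,0,0.136]],[[-1.1,-1.2,0.1],[0,0,0.136]]]'
python3 -m crank '[[[0,0,0],[0,0,0]],[[0,0,0],[0,0,0]]]'
python3 - <<'E'
from bench import optics
import cv2
p,d=optics.grab_frame("top"); cv2.imwrite("pics/t2.png",cv2.resize(p[140:380,80:480,::-1],None,fx=2,fy=2))
E
python3 go.py 480 -246.5 20 -59 2.5
```

```text
clock: 23.8
tcp_pos: [0.5566, -0.2559, 0.1399]
orientation: [-2.576, -1.798, -0.0]
contact_force: [0.1, -0.0, -0.1]
grip_width: 0.0797
gripper_force: 0.0
clock: 24.3
tcp_pos: [0.4747, -0.2427, 0.1349]
orientation: [-3.028, -0.837, -0.001]
contact_force: [0.7, -0.5, -0.8]
grip_width: 0.0804
gripper_force: 0.0
clock: 24.5
tcp_pos: [0.4761, -0.2428, 0.1351]
orientation: [3.024, 0.851, 0.001]
contact_force: [0.2, 0.0, 0.5]
grip_width: 0.0802
gripper_force: 0.0
t 24.55 p [ 476.6 -242.9  135.1] yaw -58.6 az -27.0
-- wp 0
[[0.02,0.10,2.30],[0.000,-0.000,0.002]],[[0.02,0.10,2.30],[0.000,-0.000,0.002]],[[0.02,0.10,2.30],[0.000,-0.000,0.002]],[[0.02,0.10,2.30],[0.000,-0.000,0.002]],[[0.02,0.10,2.30],[0.000,-0.000,0.002]]
```

View pics/t2.png

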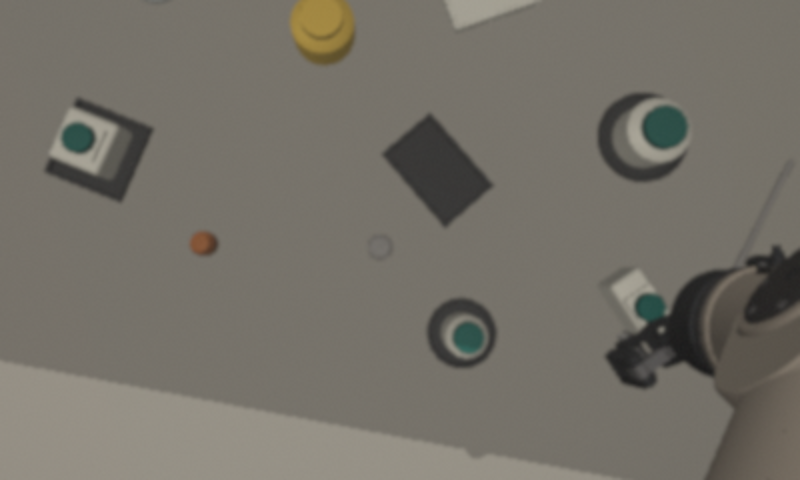

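Slim, square and wide all stand in their trays (crop 465,333; 90,140; 655,130). The vial (204,243) and weight (379,247) haven't moved. The oblong bottle is next.

```bash
python3 -m crank '[[[0.1,0.5,1],[0,0,0]],[[0,0,1],[0,0,0]],[[0,0,0],[0,0,0]],[[0,0,2.5],[0,0,0]],[[0,0,2.5],[0,0,0]]]'
python3 -m crank '[[[0,0,2.5],[0,0,0]],[[0,0,2],[0,0,0]],[[0,0,0],[0,0,0]],[[0,0,0],[0,0,0]]]'
python3 -m crank '[[[0,0,0],[0,0,0]],[[0,0,0],[0,0,0]],[[0,0,0],[0,0,0]],[[0,0,0],[0,0,0]],[[0,0,0],[0,0,0]]]' 2 45
python3 -m crank '[[[0,0,0],[0,0,0]],[[0,0,0],[0,0,0]]]'
python3 -m crank '[[[0,0,-1],[0,0,0]],[[0,0,-2],[0,0,0]],[[0,0,-3],[0,0,0]],[[0,0,-3],[0,0,0]],[[0,0,-3],[0,0,0]]]'
python3 -m crank '[[[0,0,-1],[0,0,0]],[[0,0,0],[0,0,0]]]'
python3 go.py 610.5 -67 150 -50 3
```

```text
clock: 25.05
tcp_pos: [0.4795, -0.2469, 0.0642]
orientation: [3.025, 0.846, 0.002]
contact_force: [-0.2, -0.3, -0.3]
grip_width: 0.0801
gripper_force: 0.0
clock: 25.45
tcp_pos: [0.4787, -0.247, 0.0198]
orientation: [-3.026, -0.845, 0.001]
contact_force: [0.3, -0.0, -0.3]
grip_width: 0.0799
gripper_force: 0.0
clock: 25.95
tcp_pos: [0.4795, -0.2469, 0.0206]
orientation: [3.025, 0.845, 0.002]
contact_force: [-0.6, -0.1, 5.8]
grip_width: 0.033
gripper_force: 44.8
clock: 26.15
tcp_pos: [0.4795, -0.2469, 0.0206]
orientation: [3.025, 0.845, 0.002]
contact_force: [-0.5, -0.5, 6.9]
grip_width: 0.0338
gripper_force: 44.8
clock: 26.65
tcp_pos: [0.4783, -0.2465, 0.1412]
orientation: [-3.025, -0.844, 0.001]
contact_force: [1.4, -0.3, -1.9]
grip_width: 0.0338
gripper_force: 45.1
clock: 26.85
tcp_pos: [0.4796, -0.2467, 0.151]
orientation: [3.025, 0.845, 0.004]
contact_force: [-0.1, 0.8, -2.2]
grip_width: 0.0334
gripper_force: 45.2
t 26.85 p [ 479.6 -246.7  151. ] yaw -58.8 az -27.2
-- wp 0
[[2.56,-1.07,0.02],[0.000,-0.000,-0.019]],[[2.58,-1.02,0.02],[0.000,-0.000,-0.019]],[[2.60,-0.97,0.02],[0.000,-0.000,-0.019]],[[2.62,-0.92,0.01],[0.000,-0.000,-0.019]],[[2.64,-0.87,0.01],[0.000,-0.000,-0.019]]
[[2.65,-0.82,0.01],[0.000,-0.000,-0.019]],[[2.67,-0.77,0.01],[0.000,-0.000,-0.019]],[[2.68,-0.72,0.01],[0.000,-0.000,-0.019]]
```

Contact is expected with the TCP at about 23.6 mm.

```bash
python3 -m crank '[[[1.3,-0.5,0],[0,0,0]],[[2.6,-1,0],[0,0,-0.02]],[[2.6,-1,0],[0,0,-0.02]],[[2.6,-1,0],[0,0,-0.02]],[[2.6,-0.9,0],[0,0,-0.02]]]'
python3 -m crank '[[[2.6,-0.8,0],[0,0,-0.02]],[[2.6,-0.8,0],[0,0,-0.02]],[[2.7,-0.8,0],[0,0,-0.02]],[[1.4,-0.4,0],[0,0,-0.01]],[[0,0,0],[0,0,0]]]'
python3 -m crank '[[[0,0,0],[0,0,0]]]'
python3 go.py 610.5 -67 60 -50 2.5
```

```text
clock: 27.35
tcp_pos: [0.5535, -0.1438, 0.1478]
orientation: [-2.987, -0.968, 0.004]
contact_force: [-1.0, -0.6, -0.8]
grip_width: 0.0334
gripper_force: 45.2
clock: 27.85
tcp_pos: [0.6117, -0.0648, 0.149]
orientation: [-2.951, -1.076, 0.001]
contact_force: [-0.2, 0.5, -2.1]
grip_width: 0.0336
gripper_force: 45.1
clock: 27.95
tcp_pos: [0.6098, -0.0687, 0.1495]
orientation: [2.954, 1.068, -0.002]
contact_force: [-0.8, -0.1, -1.7]
grip_width: 0.0336
gripper_force: 45.1
t 27.95 p [609.8 -68.7 149.5] yaw -50.2 az -6.4
-- wp 0
[[0.04,-0.02,2.24],[0.000,0.000,-0.001]],[[0.04,-0.02,2.24],[0.000,0.000,-0.001]],[[0.04,-0.02,2.24],[0.000,0.000,-0.001]],[[0.04,-0.02,2.24],[0.000,0.000,-0.001]]
```

```bash
python3 -m crank '[[[0.1,0,2],[0,0,0]],[[0.1,0,2],[0,0,0]],[[0,0,2],[0,0,0]],[[0,0,2],[0,0,0]],[[0,0,1.5],[0,0,0]]]'
python3 -m crank '[[[0,0,1],[0,0,0]],[[0,0,1],[0,0,0]],[[0,0,0.4],[0,0,0]],[[0,0,0],[0,0,0]],[[0,0,0],[0,0,0]]]'
python3 go.py 610.5 -67 24 -50 2.5
```

```text
clock: 28.45
tcp_pos: [0.6107, -0.0685, 0.0539]
orientation: [2.955, 1.065, -0.002]
contact_force: [0.5, 0.1, -1.5]
grip_width: 0.0335
gripper_force: 45.2
clock: 28.95
tcp_pos: [0.6125, -0.0666, 0.0313]
orientation: [2.954, 1.069, 0.001]
contact_force: [-0.5, 0.7, -1.7]
grip_width: 0.0333
gripper_force: 45.2
t 28.95 p [612.5 -66.6  31.3] yaw -50.2 az -6.2
-- wp 0
[[-0.18,-0.10,0.73],[0.001,-0.001,-0.003]]
```

```bash
python3 -m crank '[[[-0.1,-0.1,0.2],[0,0,0]],[[0,0,0.2],[0,0,0]],[[0,0,0.1],[0,0,0]],[[0,0,0],[0,0,0]],[[0,0,0],[0,0,0]]]'
python3 -m crank '[[[0,0,0.1],[0,0,0]],[[0,0,0],[0,0,0]],[[0,0,0],[0,0,0]]]'
python3 -m crank '[[[0,0,0.1],[0,0,0]],[[0,0,0],[0,0,0]],[[0,0,0],[0,0,0]]]'
```

```text
clock: 29.45
tcp_pos: [0.6107, -0.0663, 0.0258]
orientation: [2.954, 1.07, 0.0]
contact_force: [-0.1, -0.5, -1.7]
grip_width: 0.0334
gripper_force: 45.2
clock: 29.75
tcp_pos: [0.6106, -0.0664, 0.0248]
orientation: [-2.954, -1.07, 0.0]
contact_force: [1.2, 0.1, -2.2]
grip_width: 0.0337
gripper_force: 45.2
clock: 30.05
tcp_pos: [0.6106, -0.0663, 0.0238]
orientation: [-2.954, -1.07, 0.0]
contact_force: [0.1, 0.0, -1.5]
grip_width: 0.0336
gripper_force: 45.3
```

```bash
python3 -m crank '[[[0,0,0.1],[0,0,0]],[[0,0,0],[0,0,0]],[[0,0,0],[0,0,0]]]'
python3 -m crank '[[[0,0,0],[0,0,0]],[[0,0,0],[0,0,0]],[[0,0,0],[0,0,0]],[[0,0,0],[0,0,0]]]' 5.5
python3 -m crank '[[[0,0,-1],[0,0,0]],[[0,0,-3],[0,0,0]],[[0,0,-4],[0,0,0]],[[0,0,-5],[0,0,0]],[[0,0,-5],[0,0,0]]]'
python3 -m crank '[[[0,0,0],[0,0,0]],[[0,0,0],[0,0,0]],[[0,0,0],[0,0,0]],[[0,0,0],[0,0,0]],[[0,0,0],[0,0,0]]]'
python3 - <<'E'
from vis import *
for n in("scene","top"):
    p,d=optics.grab_frame(n); cv2.imwrite(f"pics/{n}f.png",p[:,:,::-1])
    blobs(n,p,d)
E
```

```text
clock: 30.35
tcp_pos: [0.6106, -0.0664, 0.0237]
orientation: [-2.953, -1.069, -0.001]
contact_force: [-1.9, 1.4, 6.7]
grip_width: 0.0337
gripper_force: 46.2
clock: 30.75
tcp_pos: [0.6106, -0.0664, 0.0227]
orientation: [2.954, 1.069, -0.0]
contact_force: [0.1, 0.7, 0.8]
grip_width: 0.0548
gripper_force: 0.0
clock: 31.25
tcp_pos: [0.6101, -0.0666, 0.205]
orientation: [2.954, 1.069, -0.001]
contact_force: [1.4, 0.6, 0.2]
grip_width: 0.0546
gripper_force: 0.0
clock: 31.75
tcp_pos: [0.6099, -0.0662, 0.2016]
orientation: [-2.953, -1.069, 0.003]
contact_force: [1.0, 0.4, -1.5]
grip_width: 0.0556
gripper_force: 0.0
scene cap px [277. 118.] n 58 rect mm c [456.9 -76.9] size [27.1 12.2] ang 6.5 z med/max [0.0827 0.0863]
scene cap px [154. 153.] n 310 rect mm c [ 641.8 -267.7] size [40.8 36.3] ang 39.2 z med/max [0.0832 0.0872]
scene cap px [254. 172.] n 150 rect mm c [611.9 -65.4] size [26.3 23.3] ang 8.5 z med/max [0.0826 0.0871]
scene cap px [418. 237.] n 211 rect mm c [639.3 258.9] size [25.9 26.2] ang 45.0 z med/max [0.0828 0.0869]
scene white px [276. 125.] n 40 rect mm c [468.1 -76. ] si
[... 4311 characters left out ...]
88.8] size [260.6  53.4] ang 15.6 z med/max [0.0464 0.05  ]
top small px [ 51. 138.] n 235 rect mm c [781.  405.8] size [80.6  5.5] ang 89.6 z med/max [0.0464 0.0497]
top small px [244. 165.] n 125 rect mm c [729.3  37. ] size [22.8 57.6] ang 12.8 z med/max [0.0455 0.0499]
top small px [  7. 199.] n 364 rect mm c [673.7 475.5] size [ 4. 46.] ang 68.9 z med/max [0.0449 0.0499]
top small px [138. 216.] n 142 rect mm c [628.  235.3] size [ 3.9 47.2] ang 63.2 z med/max [0.0455 0.0496]
top small px [397. 218.] n 86 rect mm c [ 619.3 -253.1] size [37.6  7.3] ang 53.2 z med/max [0.0451 0.0496]
top small px [181. 261.] n 129 rect mm c [545.2 156. ] size [16.3 16.5] ang 87.5 z med/max [0.0409 0.0445]
```

View pics/scenef.png

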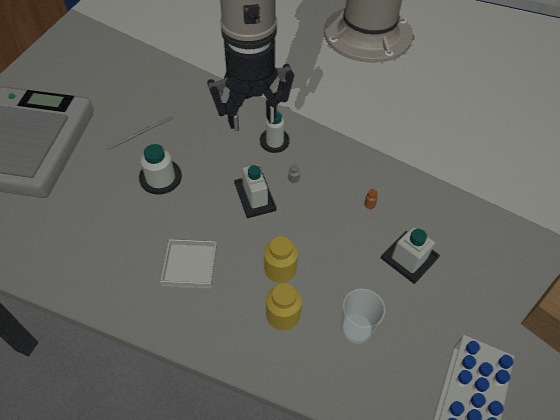

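All four bottles stand upright and centred in their trays (slim 275,130; wide 158,168; oblong 255,188; square 415,250). The weight (294,173) and vial (371,198) haven't moved, and the gripper is clear.

```bash
python3 -c "
from bench import r
print(r.hand_in())"
```

```text
the job is handed in; nothing more can be done
None
```

All four bottles are back upright in their matching trays, the check weight and vial haven't moved, and the job is handed in at about 32 s; no verdict was returned.

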